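Take the press weights off the safety hook and lock them in the track

ROBOT

A 6-joint arm with a two-finger parallel gripper is mounted at the origin on a cart in front of the work surface, level with it; the furniture and walls round the work are solid. World frame = base frame: x ahead of the robot, y to its left, z up, the work surface at z = 0. Lengths are in m, angles in rad, forces in N, time in s.
With the tool pointing down it reaches from about 0.35 to 1 m from the base axis. Payload 7.1 kg.
Tool frame: the origin (TCP) lies between the finger pads; the fingertips stand 22 mm ahead of it and the grasp point (between the pads) lies 3 mm ahead of it; z points along the fingers, y is the line along which they close (so a half turn about z gives the same grasp; the last joint's range is limited). The gripper opens to 85 mm and grips with 20 to 120 N. Pads are 22 mm wide; open, the fingers measure 114 mm over their backs; the gripper's body (76 mm by 85 mm) begins 54 mm behind the grasp point. The pads swing forward as they close: fully open they stand 13 mm farther back than shut.
Start: joints at [1.323, 0.423, 1.63, -0, 1.089, -0.019], TCP at [0.142, 0.609, 0.253] pointing down, gripper open.
Joint ranges: [-3, 3], [-0.9, 2.11], [0.09, 2.58], [-1.31, 4.45], [0.11, 2.69], [-2.54, 2.54]. Speed limits (rad/s): [2.39, 2.39, 3.01, 3.14, 3.14, 3.14].

INTERFACE

Orientations are given as a rotation vector (axis times angle).
In Python, from rig import manip gives the robot as it stands. The module is installed in compiled form; this text tells all that it offers. Calls block until the motion is done:
- manip.move_to(position, orientation): joint-space move of the TCP to a pose.
- manip.servo_line(position, orientation=None, rate=0.15): straight line of the TCP; orientation=None keeps the orientation; rate is the mean speed in m/s.
- manip.set_joints(angles): joint-space move.
- manip.command_gripper(opening, f_grip=None): finger opening in m; f_grip is the grip in N (None keeps the last); returns when the fingers have stopped.
- manip.hold(seconds).
- manip.solve_ik(position, orientation): joint angles nearest the present ones, or None.
- manip.camera(name): name is "side" or "top"; returns a dict with "image" (384x512x3 uint8, red, green, blue), "fx", "fy", "cx", "cy" (pixels), "cam_to_world" (4x4, takes a point from camera to world coordinates). Camera axes: x right, y down, z forward; pixel columns grow to the right and rows downward; lengths in m; the calibration is good to about 2 mm. A picture is of the moment at which its call begins. There is no depth.
A pose or a line that the arm cannot do raises manip.IKError and nothing moves.
- manip.sign_off(): hands the job in; it is judged then, once.
Readings, each from a call of its own:
- manip.get_time(): time.
- manip.get_joint_positions(): joint angles.
- manip.get_joint_vel(): joint speeds.
- manip.get_tau(): joint torques, N m.
- manip.get_position(): TCP position.
- manip.get_ee_rot(): TCP orientation.
- manip.get_contact_force(): force on the tool from outside, world axes, zero at the start.
- manip.get_torque(): the same for the moment, N m.
- manip.get_width(): finger opening in m.
- manip.get_grip_force(): force on a finger pad.
Only numpy, scipy, OpenCV 4.12 (cv2) and the standard library are available. Lean on these libraries where they do the work, as an engineer would, in place of code of your own. Each camera call takes 0.05 s, during which the arm holds its last target. There are 200 camera calls.

TASK

The bail-handled press weights hang on the bench's safety hook and must be put away in the lipped track. First draw the track's bolt right back; then take each weight off the hook by running its bail along the arm, pressing the sprung keeper down with the bail and lifting it out of the mouth, and slide it upright into the track, foot under both lips and completely past the bolt. When every weight is in, push the bolt fully shut behind them; the glue bottle and the dropper bottle must stay standing.

Things in the scene. Friction and masses are not known exactly. Their poses are not given: they have to be found in the camera images.
- hook_stand: fixed grey steel hook, 14 mm wide. Origin: foot of its post on the bench, z up; arm along own -x to x = -202 mm, its top 135 mm high, 12 mm deep. A jaw over the arm from the post to x = -156 mm (underside 18 mm, top 28 mm above the arm's top) stops a bail being lifted there. Weights hang at about x = -36, -86, -136 mm, arm through the bail
- hook_mouth (a point): point on the arm's top in the mouth, hook's x = -178 mm; axes as hook_stand. Mouth is open upward from x = -156 mm to the upright nose (x = -190 to -202 mm, 17 mm above the arm). Lift a bail out here by 20 to 35 mm (higher, the weight's boss strikes the arm from below), then carry it on to own -x, bar centre beyond x = -235 mm, before turning or raising it more
- keeper (a joint): angle of the sprung keeper, rad: 0 upright (shut), 1.5 folded flat. Two 4 mm steel cheeks beside the arm, pivot at the hook's x = -158 mm, 7 mm below the arm's top; shut, they stand 17 mm above it. Folds only towards the nose, pushed with 3 to 6 N by a bail bar sliding along the arm towards -x; folded, it lies below the arm's top, and springs up when the bar has gone
- weight_track: fixed plywood track, floor 5 mm thick. Origin: on the bench under it, z up. Weights go in along own +x, bail along own y, and stand on the floor. Walls' inner faces at y = +-51 mm; lips with inner edges at y = +-39 mm, underside 22 mm, top 26 mm above the bench, from x = -50 mm to the stop face at x = 92 mm. Three fit, centres at about x = 70, 23, -24 mm
- track_entry (a point): point on the track's floor at its x = -75 mm, y = 0, axes as weight_track: between flared guides (x = -70 to -102 mm, 27 mm high), in front of the bolt and the lips, where a weight can be lowered upright and then slid in, resting on the floor or held 2 mm above it
- bolt (a joint): travel of the track's bolt, m: 0 shut (its tip reaches to the track's y = 18 mm and bars the entry at x = -54 to -66 mm), 0.045 fully drawn back towards own +y, clear of the entry. It stays where it is left; 2 N of friction
- bolt_knob (a point): middle of the bolt's upright round black knob, 18 mm diameter, 43 mm above the bench; knob top 54 mm, bolt bar top 18 mm high. It moves with the bolt along the track's own y
- weight_0: press weight, three alike (None if absent). Steel foot plate 40 (x) x 96 (y) x 12 mm, boss 30 x 50 mm up to z = 26 mm, bail flaring up at y = +-33 mm to a square 10 mm crown bar along y from -56 to +56 mm, its underside at z = 80 mm, top 90 mm. 0.35 kg. Origin: centre of the foot's underside, z up. Grip the bar across its 10 mm at y = +32 or -32 mm, clear of the hook
- weight_1: press weight like weight_0 (None if absent)
- weight_2: press weight like weight_0 (None if absent)
- lamp_post (a point): top of the fixed black lamp's clamp post, 30 mm thick, 143 mm above the bench at its front edge. The solid upper part of the lamp's arm slants over the front edge at world x = 0.34 to 0.37, y = -0.05 to 0.08, z = 0.23 to 0.47 m, and its head hangs at about x = 0.42, y = 0.29 to 0.68, z = 0.45 to 0.57 m. Keep the robot clear of all three
- glue_bottle: glue bottle with orange tip, 39 mm diameter, 114 mm tall, standing behind the track; origin under its centre; to be left standing
- dropper_bottle: brown dropper bottle, 33 mm diameter, 102 mm tall, standing behind the track; origin under its centre; to be left standing

How it is judged:
By the outcome, as a careful person would: the job done as asked, in the order asked, and still so for the second after the job is handed in, with the robot touching nothing.
Of weight_0, weight_1, weight_2 only 2 to 3 are there at a start; the rules pass over those that are not, and their reading is None.
At some moment in a run one of weight_0, weight_1, weight_2 may be knocked a few centimetres aside while the robot is not near it.
Once in a run the grip may slacken for a moment while it holds something.
It also fails if it takes over 210 s, if anything falls off the work surface, if the arm or the gripper's body presses on something with over 40 N, if the wrist force passes 120 N, or if a joint passes its speed limit or range.

## Working session

There is one attempt and no reset: what is moved stays moved. The work goes in short steps, each a Python script; the robot and the scene stay as the last script left them, time stands still between calls to the robot, and variables do not carry over. Pictures are saved under pics/ and viewed, at most 14 in all, crops included, and the job is handed in when it is done.

```bash
mkdir -p pics; ls; python3 - <<'E'
from rig import manip
import cv2,numpy as np
for n in("side","top"):
    c=manip.camera(n); cv2.imwrite(f"pics/{n}0.png",c["image"][:,:,::-1])
    cv2.imwrite(f"pics/{n}0b.png",cv2.resize(c["image"][:,:,::-1],(800,600),interpolation=cv2.INTER_CUBIC))
    print(n,c["fx"],c["fy"],c["cx"],c["cy"]);print(np.round(c["cam_to_world"],4))
print(manip.get_ee_rot(),manip.get_position(),manip.get_time())
E
```

```text
pics
side 473.4548619447496 473.4548619447496 261.15524883078194 190.7946156802924
[[ 0.1704 -0.8494  0.4995 -0.1074]
 [-0.9853 -0.1405  0.0971 -0.2582]
 [-0.0123 -0.5087 -0.8608  1.1898]
 [ 0.      0.      0.      1.    ]]
top 428.1738128539069 428.1738128539069 256.6485438332252 197.53282648402387
[[-0.0181 -0.9935  0.1126  0.4101]
 [-0.9998  0.0183  0.0014 -0.1443]
 [-0.0034 -0.1126 -0.9936  1.1048]
 [ 0.      0.      0.      1.    ]]
[-3.58559636e-01 -3.12089884e+00  2.28282002e-03] [0.14160427 0.6082374  0.25259108] 0.1
```

View pics/top0b.png

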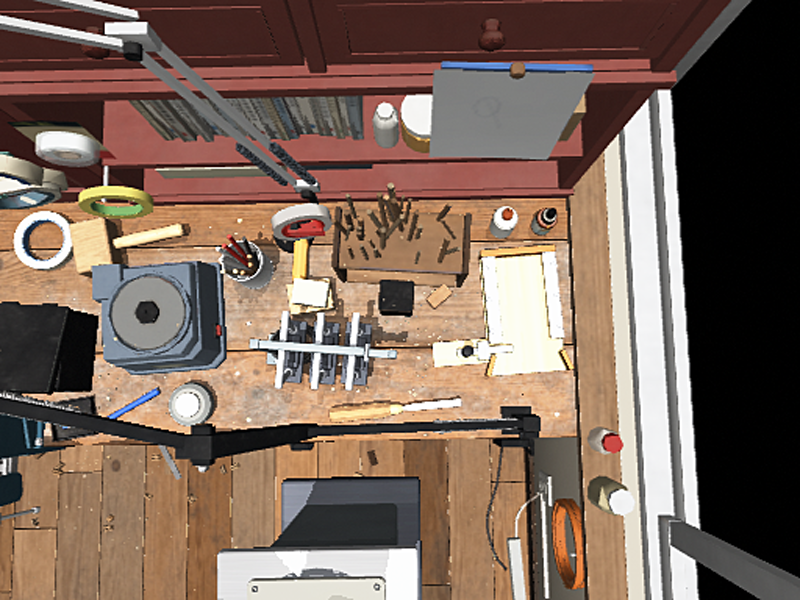

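View pics/side0b.png

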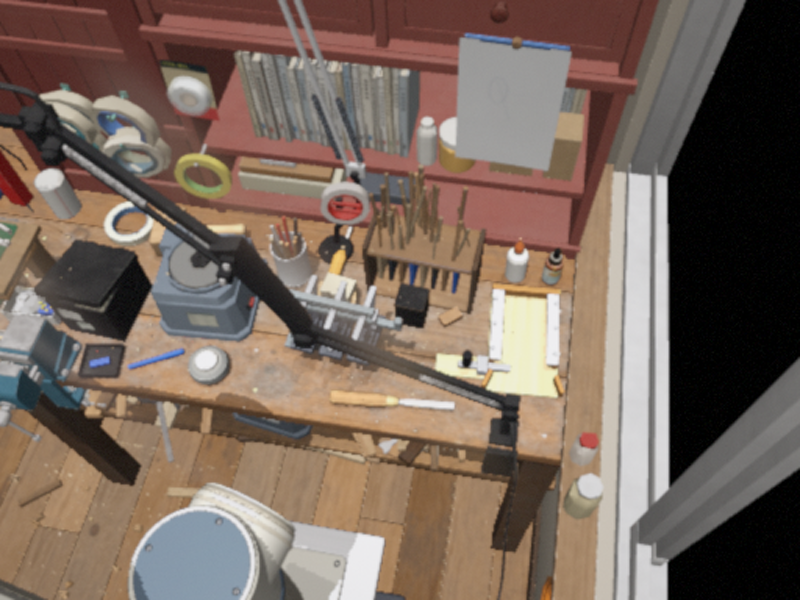

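Top view (800×600): the hook arm runs from its post near (270,345) right to the nose near (395,353). Three weights hang with bars at columns ~285, 320 and 352. The track opens towards the robot, with its bolt knob at (466,351) and the two bottles at (505,218) and (545,218). The lamp post is at (520,420). The side view agrees. Next I'll crop closer and fit the arm's link lengths.

```bash
python3 - <<'E'
from rig import manip
import cv2,numpy as np
t=cv2.imread("pics/top0.png"); s=cv2.imread("pics/side0.png")
a=cv2.resize(t[185:260,155:260],None,fx=7.5,fy=7.5,interpolation=cv2.INTER_CUBIC) 
b=cv2.resize(t[125:275,270:375],(560,800),interpolation=cv2.INTER_CUBIC)[:600*800//800]
cv2.imwrite("pics/hookc.png",a)
b=cv2.resize(t[150:250,270:375],None,fx=6,fy=6,interpolation=cv2.INTER_CUBIC)
cv2.imwrite("pics/trackc.png",b)
A=[];R=[];Z=[]
o=manip.get_ee_rot()
for p in [(.2,.6,.25),(.5,-.1,.2),(.45,.3,.3),(.6,0,.2),(.5,-.4,.15),(.4,-.4,.2),(.55,.0,.15),(.35,.2,.3)]:
    q=manip.solve_ik(p,[np.pi,0,0])
    print(p,None if q is None else np.round(q,3))
    if q is not None:
        A.append(q);R.append(np.hypot(*p[:2]));Z.append(p[2])
A=np.array(A);a2=A[:,1];a3=A[:,1]+A[:,2]
M=np.c_[np.ones(len(A)),np.sin(a2),np.sin(a3),np.cos(a3)]
print(np.linalg.lstsq(M,R,rcond=None))
M=np.c_[np.ones(len(A)),np.cos(a2),np.cos(a3),np.sin(a3)]
print(np.linalg.lstsq(M,Z,rcond=None))
E
```

```text
(0.2, 0.6, 0.25) None
(0.5, -0.1, 0.2) [-0.221  0.33   1.924 -0.     0.888  1.35 ]
(0.45, 0.3, 0.3) [ 0.566  0.246  1.772 -0.     1.124  2.137]
(0.6, 0, 0.2) [-0.02   0.451  1.726 -0.     0.964  1.551]
(0.5, -0.4, 0.15) [-0.693  0.57   1.658 -0.     0.914  0.877]
(0.4, -0.4, 0.2) [-0.806  0.405  1.803 -0.     0.933  0.764]
(0.55, 0.0, 0.15) [-0.022  0.459  1.866 -0.     0.817  1.549]
(0.35, 0.2, 0.3) [ 0.49   0.02   2.04  -0.     1.081  2.06 ]
(array([-3.40878404e-06,  5.62943299e-01,  4.85008343e-01,  7.73222876e-02]), array([4.80352788e-11]), np.int32(4), array([3.84240832, 0.45354696, 0.16546977, 0.0081595 ]))
(array([ 0.0334,  0.5631,  0.4849, -0.0775]), array([3.78204845e-32]), np.int32(4), array([4.46331186, 0.27483756, 0.07744343, 0.00779122]))
```

View pics/hookc.png

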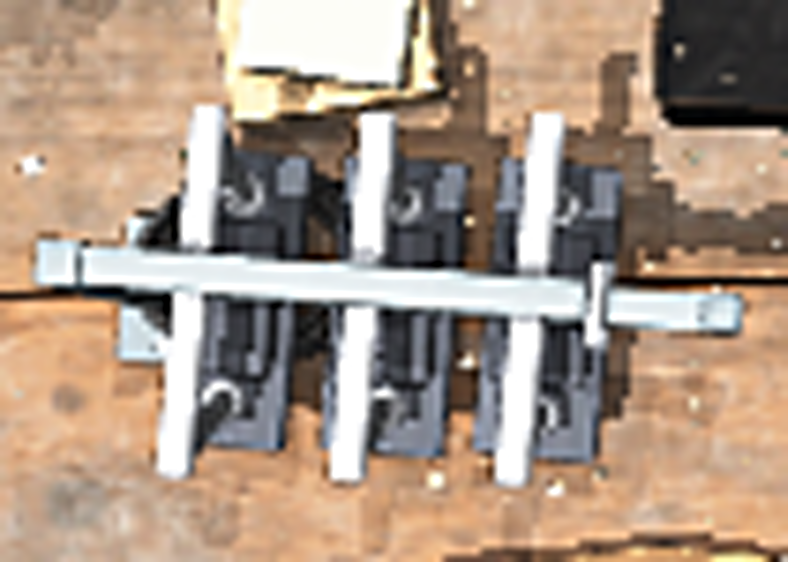

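View pics/trackc.png

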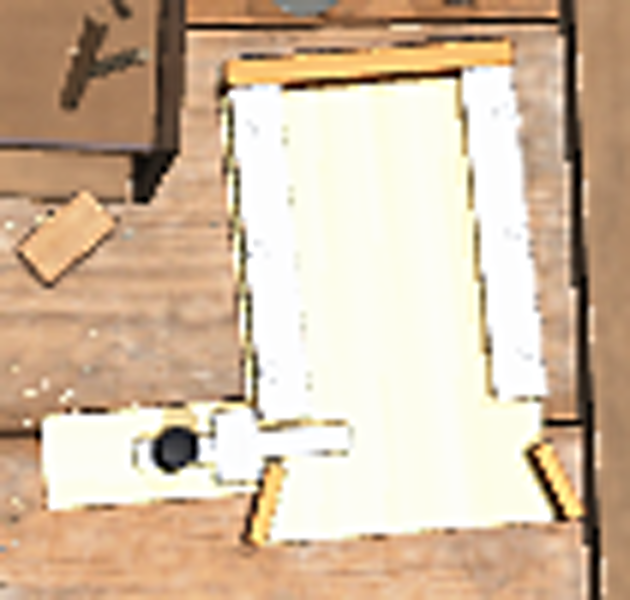

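Hook crop: three bars, with ends at (208,108)–(172,475), (378,115)–(347,478) and (547,115)–(512,482). The keeper is at (598,303) and the nose tip at (742,313). Track crop: the knob top is at (175,447), and the lips' inner edges run (283,88)–(305,400) and (463,70)–(492,398).

```bash
cat > h.py <<'E'
from rig import manip
import cv2,numpy as np
from scipy.spatial.transform import Rotation as Ro
def cam(n):
    c=manip.camera(n); return c
def ray(c,u,v,z):
    T=c["cam_to_world"]; d=T[:3,:3]@np.array([(u-c["cx"])/c["fx"],(v-c["cy"])/c["fy"],1.]); o=T[:3,3]
    return (o+d*(z-o[2])/d[2])
def rot(th): # tool down, tool y axis (closing line) at world angle th
    y=np.array([np.cos(th),np.sin(th),0]); z=np.array([0,0,-1.]); x=np.cross(y,z)
    return Ro.from_matrix(np.c_[x,y,z]).as_rotvec()
E
python3 - <<'E'
from h import *
c=cam("top")
H=lambda u,v,z:ray(c,155+(u+.5)/7.5-.5,185+(v+.5)/7.5-.5,z)[:2]
K=lambda u,v,z:ray(c,270+(u+.5)/6-.5,150+(v+.5)/6-.5,z)[:2]
for a,b in [((208,108),(172,475)),((378,115),(347,478)),((547,115),(512,482))]:
    A,B=H(*a,.145),H(*b,.145);d=A-B
    print("bar",A,B,"mid",(A+B)/2,"len",np.hypot(*d),"ang",np.arctan2(d[1],d[0]))
print("nose",H(742,313,.152),"jaw post end",H(36,263,.163),"jaw mouth end",H(600,295,.163),"keeper",H(598,303,.152))
print("knob",K(175,447,.054))
L=[K(283,88,.026),K(305,400,.026)];R=[K(463,70,.026),K(492,398,.026)]
print("lips",L,R,"angL",np.arctan2(*(L[0]-L[1])[::-1]),np.arctan2(*(R[0]-R[1])[::-1]))
print("fronts L,R",K(260,418,.026),K(305,418,.026),K(495,400,.026),K(545,400,.026))
print("stop ends",K(228,85,.026),K(512,62,.026),"floor front",K(268,543,.005),K(560,520,.005))
print("bolt tip",K(350,437,.018),"bolt bar ang",np.arctan2(*(K(230,440,.018)-K(350,434,.018))[::-1]))
print("lamp post", ray(c,520*.64,418*.64,.143), "bottles",ray(c,508*.64,213*.64,.114),ray(c,549*.64,212*.64,.102))
E
```

```text
bar [0.51878793 0.02483229] [0.4093035  0.03536703] mid [0.46404572 0.03009966] len 0.10999009513424413 ang -0.09592598193632
bar [ 0.51572573 -0.0263156 ] [ 0.40747937 -0.01662236] mid [ 0.46160255 -0.02146898] len 0.10867949879440307 ang -0.08930978612187092
bar [ 0.51478794 -0.07714099] [ 0.40541517 -0.06561012] mid [ 0.46010155 -0.07137556] len 0.10997892233407225 ang -0.10503923341459344
nose [ 0.45394555 -0.13480683] jaw post end [0.47188354 0.07212349] jaw mouth end [ 0.45946854 -0.09338557] keeper [ 0.45768505 -0.09216901]
knob [ 0.46185495 -0.24485082]
lips [array([ 0.61522786, -0.29798738]), array([ 0.48197042, -0.30271781])] [array([ 0.62157936, -0.37494959]), array([ 0.48137307, -0.38127747])] angL 0.03548352321893485 0.04510204858025452
fronts L,R [ 0.47474922 -0.28356711] [ 0.47440368 -0.30245409] [ 0.48050885 -0.38250068] [ 0.48012435 -0.40348944]
stop ends [ 0.61696468 -0.27460396] [ 0.62465255 -0.39597425] floor front [ 0.4227043  -0.28793253] [ 0.43019885 -0.41259882]
bolt tip [ 0.46649962 -0.32235604] bolt bar ang 1.602462184419089
lamp post [ 0.35984377 -0.30901613  0.143     ] bottles [ 0.6651861  -0.30750978  0.114     ] [ 0.66865061 -0.37232401  0.102     ]
```

Hook origin ≈ (0.471, 0.067), own +x at 1.485 rad; the weights come out at x = −37, −88 and −138 mm, as specified. Track origin ≈ (0.528, −0.340), angle 0.045; the lip gap and length agree. I'll go up and over the lamp, then draw the bolt.

```bash
cat >> h.py <<'E'
HO=np.array([.4713,.0665]); HT=1.485
TO=np.array([.528,-.3395]); TT=.045
def fr(o,t,x,y): return o+np.array([np.cos(t)*x-np.sin(t)*y, np.sin(t)*x+np.cos(t)*y])
def hk(x,y): return fr(HO,HT,x,y)
def tr(x,y): return fr(TO,TT,x,y)
def inv(o,t,p): d=np.array(p[:2])-o; return np.array([np.cos(t)*d[0]+np.sin(t)*d[1],-np.sin(t)*d[0]+np.cos(t)*d[1]])
def line(p,z,th=None,rate=.15): manip.servo_line([p[0],p[1],z],None if th is None else rot(th),rate=rate)
def st(m=""): print(m,"t%.1f"%manip.get_time(),"pos",np.round(manip.get_position(),4),"w%.4f"%manip.get_width(),"g%.1f"%manip.get_grip_force(),"F",np.round(manip.get_contact_force(),1),flush=True)
E
cat > bolt.py <<'E'
from h import *
manip.set_joints([1.323,0,1.28,0,1.862,-.019]);st("up")
manip.set_joints([-.49,0,1.28,0,1.862,-.535]);st("over")
k=np.array([.4619,-.2449])
manip.move_to([*k,.20],rot(TT));manip.command_gripper(.045,30);st("above")
line(k,.046,rate=.12);manip.command_gripper(0,30);st("grip")
y=np.array([-np.sin(TT),np.cos(TT)])
line(k+.046*y,.046,rate=.05);st("drawn")
c=cam("top");cv2.imwrite("pics/bolt.png",cv2.resize(c["image"][150:250,270:375,::-1],None,fx=5,fy=5))
manip.command_gripper(.045);line(manip.get_position()[:2],.20,rate=.2);st("off")
E
python3 bolt.py
```

```text
up t1.7 pos [0.1079 0.4751 0.6596] w0.0852 g0.0 F [ 1.1  0.3 -0.1]
over t4.4 pos [ 0.4353 -0.218   0.6613] w0.0858 g0.0 F [ 0.4  0.5 -0. ]
above t6.6 pos [ 0.4619 -0.2449  0.2001] w0.0451 g0.0 F [-0.9  0.3 -0.5]
grip t8.4 pos [ 0.4614 -0.2449  0.0467] w0.0171 g29.1 F [-4.1  0.   6.8]
drawn t9.5 pos [ 0.459  -0.2025  0.0467] w0.0165 g29.6 F [-12.7 -27.8   2.8]
off t10.8 pos [ 0.4594 -0.1983  0.1992] w0.0450 g0.0 F [-0.4  0.2 -0.7]
```

```bash
python3 - <<'E'
from h import *
line(np.array([.42,-.25]),.30,rate=.3)
a=cam("top")["image"][150:270,150:380,::-1];b=cam("side")["image"][150:270,170:400,::-1]
cv2.imwrite("pics/v1.png",cv2.resize(np.vstack([a,b]),None,fx=2.5,fy=2.5,interpolation=cv2.INTER_CUBIC))
E
```

```text
(no output)
```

View pics/v1.png

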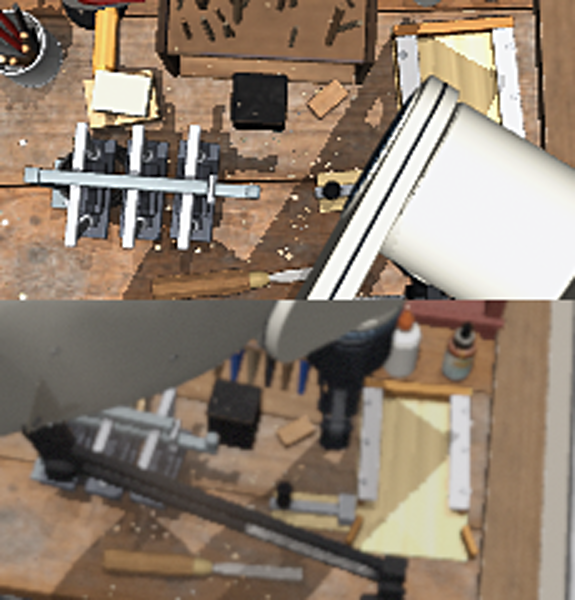

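The side view shows the bolt drawn clear of the entry, with its tip at about (352,505). All three weights still hang where they were. I'll take the one nearest the mouth.

```bash
cat >> h.py <<'E'
def grab(mid,ang):
    g=np.array(mid)+.032*np.array([np.cos(ang),np.sin(ang)]); th=ang+np.pi/2
    manip.command_gripper(.036,60)
    manip.move_to([*g,.26],rot(th)); line(g,.143,rate=.15); st("at")
    manip.command_gripper(0,90); st("gripped")
E
cat > g2.py <<'E'
from h import *
print(inv(HO,HT,[.4601,-.0714]))
grab([.4601,-.0714],-.09)
p=manip.get_position(); print("hook coords",inv(HO,HT,p))
line(p[:2],p[2]+.001,rate=.02)
h=inv(HO,HT,p)
line(hk(-.174,h[1]),p[2]+.001,th=HT,rate=.04);st("mouth")
E
python3 g2.py
```

```text
[-0.13835251 -0.000658  ]
at t13.6 pos [ 0.4925 -0.0746  0.1436] w0.0360 g0.0 F [0.5 0.3 0.5]
gripped t14.0 pos [ 0.4926 -0.0743  0.1438] w0.0081 g87.8 F [-0.5 -0.1  4.9]
hook coords [-0.13848639 -0.03330814]
mouth t15.3 pos [ 0.4897 -0.11    0.1449] w0.0081 g88.2 F [-0.5 -0.4 -1. ]
```

```bash
cat >> h.py <<'E'
def lift():
    p=manip.get_position();h=inv(HO,HT,p)
    line(p[:2],.172,rate=.05);st("lifted")
    line(hk(-.25,h[1]),.172,rate=.08);st("out")
E
python3 - <<'E'
from h import *
lift()
c=cam("top")["image"][170:250,170:350,::-1];b=cam("side")["image"][150:270,200:380,::-1]
cv2.imwrite("pics/v2.png",cv2.resize(np.vstack([c,b]),None,fx=3,fy=3,interpolation=cv2.INTER_CUBIC))
E
```

```text
lifted t16.0 pos [ 0.4896 -0.1099  0.1721] w0.0080 g87.9 F [ 0.   0.4 -4. ]
out t17.1 pos [ 0.4831 -0.1851  0.1719] w0.0079 g87.9 F [-0.4  0.2 -4.2]
```

View pics/v2.png

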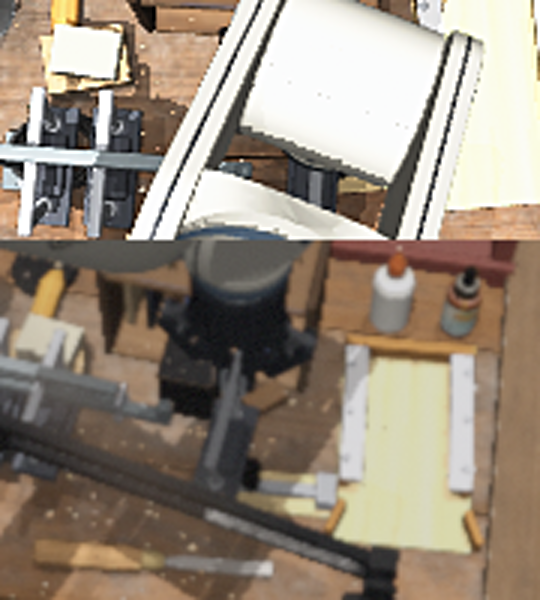

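The weight is out and hanging upright; the wrist reads its 3.5–4 N. Next I'll turn it, carry it over, and insert it.

```bash
cat >> h.py <<'E'
def carry():
    p=manip.get_position()
    line(p[:2],.20,rate=.1)
    line([.475,-.215],.20,th=(HT+TT)/2,rate=.06)
    line([.47,-.25],.20,th=TT,rate=.06)
    line(tr(-.078,-.0333),.20,rate=.12);st("over entry")
def down(zc=.0955):
    p=manip.get_position()
    line(p[:2],.108,rate=.1);f0=manip.get_contact_force()[2]
    z=.104
    while z>.090:
        line(p[:2],z,rate=.03);f=manip.get_contact_force()[2]
        if f-f0>2.0: break
        z-=.001
    st("floor at z%.4f"%z); return z
E
python3 - <<'E'
from h import *
carry();z=down()
print(inv(TO,TT,manip.get_position()))
b=cam("side")["image"][150:270,270:400,::-1];c=cam("top")["image"][150:270,270:400,::-1]
cv2.imwrite("pics/v3.png",cv2.resize(np.hstack([c,b]),None,fx=3,fy=3,interpolation=cv2.INTER_CUBIC))
E
```

```text
over entry t20.6 pos [ 0.4516 -0.3756  0.1999] w0.0080 g87.9 F [ 0.7 -0.  -4.6]
floor at z0.0940 t24.4 pos [ 0.4518 -0.3758  0.0942] w0.0082 g88.2 F [-1.3 -1.1 -0.9]
[-0.07777935 -0.03283406]
```

View pics/v3.png

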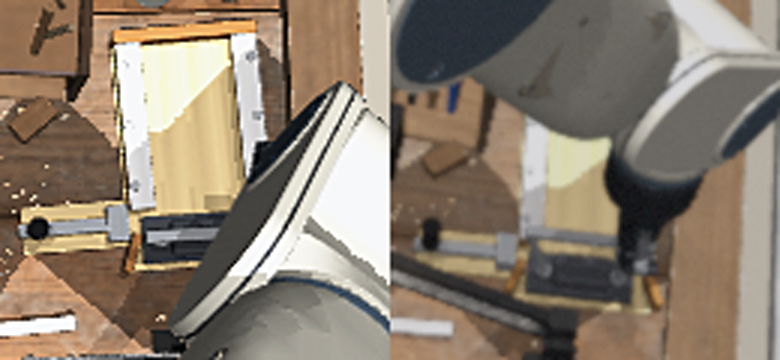

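The weight rests on the floor between the guides, and contact came at the expected height. Sliding it in with force checks.

```bash
cat >> h.py <<'E'
def slide(x1,z):
    x=-.078; y=-.0333
    while x<x1-1e-6:
        x=min(x+.012,x1); line(tr(x,y),z,th=TT,rate=.06)
        F=manip.get_contact_force(); f=inv(np.zeros(2),TT,F)
        if np.hypot(*f)>9: print("x%.3f"%x,"F",np.round(f,1),round(F[2],1),np.round(manip.get_torque(),2))
        if abs(f[0])>25 or abs(f[1])>25: print("STOP");break
    st("slid"); print(inv(TO,TT,manip.get_position()))
def release():
    manip.command_gripper(.03); p=manip.get_position(); line(p[:2],.20,rate=.15); st("released")
E
python3 - <<'E'
from h import *
slide(.0,.0948)
E
```

```text
slid t26.9 pos [ 0.5293 -0.3728  0.0947] w0.0078 g91.4 F [-0.6 -5.  -0.2]
[-0.00018435 -0.03336205]
```

```bash
sed -i 's/def slide(x1,z):/def slide(x1,z,x=-.078,y=-.0333):/; s/^    x=-.078; y=-.0333$//' h.py; python3 - <<'E'
from h import *
slide(.069,.0948,0,-.0343)
line(manip.get_position()[:2],.094,rate=.02);st();release()
line([.45,-.25],.28,rate=.3)
b=cam("side")["image"][150:270,220:400,::-1];c=cam("top")["image"][125:245,180:360,::-1]
cv2.imwrite("pics/v4.png",cv2.resize(np.hstack([c,b]),None,fx=2.2,fy=2.2,interpolation=cv2.INTER_CUBIC))
E
```

```text
slid t28.9 pos [ 0.5985 -0.3703  0.0944] w0.0079 g91.0 F [ 0.4  2.2 -3.6]
[ 0.06900176 -0.03397377]
 t29.2 pos [ 0.5986 -0.3703  0.0943] w0.0079 g91.6 F [0.9 1.7 0.7]
released t30.4 pos [ 0.5977 -0.3702  0.1991] w0.0299 g0.0 F [-0.1 -0.6 -0.4]
```

View pics/v4.png

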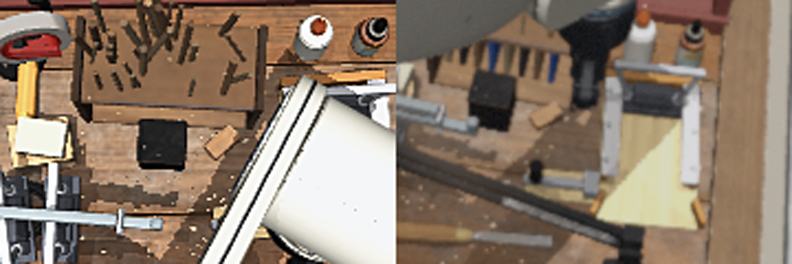

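Weight 1 stands against the stop under both lips, and the bottles are upright. Now the second weight, checking the bar's position by its bright blob first.

```bash
cat >> h.py <<'E'
def bars():
    c=cam("top"); m=(c["image"][:,:,:].min(2)>215).astype(np.uint8); out=[]
    def cents(r):
        row=m[r,160:250]; n,l=cv2.connectedComponents(row.reshape(1,-1)); 
        return [160+np.mean(np.where(l[0]==i)) for i in range(1,n) if 3<=(l[0]==i).sum()<=9]
    for r in (207,240): print(r,[(round(u,1),np.round(ray(c,u,r,.145)[:2],4)) for u in cents(r)])
E
cat > next.py <<'E'
from h import *
import sys
mx,my=float(sys.argv[1]),float(sys.argv[2])
grab([mx,my],-.09)
p=manip.get_position();h=inv(HO,HT,p);print(h)
line(p[:2],.1448,rate=.02)
line(hk(-.174,h[1]),.1448,th=HT,rate=.05);st("mouth")
lift()
E
python3 -c "
from h import *
bars()"
```

```text
207 [(np.float64(177.5), array([0.5008, 0.0356])), (np.float64(203.0), array([ 0.4997, -0.0218]))]
240 [(np.float64(181.5), array([0.4267, 0.0265])), (np.float64(201.5), array([ 0.4258, -0.0182]))]
```

```bash
python3 next.py .4616 -.0210
```

```text
at t33.4 pos [ 0.494  -0.0242  0.1436] w0.0364 g0.0 F [ 0.1 -0.7 -0.1]
gripped t33.8 pos [ 0.4941 -0.0239  0.1438] w0.0084 g88.0 F [0.8 0.8 4.5]
[-0.08806453 -0.03048871]
mouth t35.9 pos [ 0.4869 -0.1095  0.1449] w0.0082 g88.2 F [-0.4 -0.3 -1.9]
lifted t36.6 pos [ 0.4867 -0.1095  0.172 ] w0.0085 g87.9 F [-0.4  0.2 -4.2]
out t37.7 pos [ 0.4803 -0.1849  0.1719] w0.0077 g87.9 F [-0.3  0.6 -4.1]
```

```bash
cat > ins.py <<'E'
from h import *
import sys
x1=float(sys.argv[1])
carry();z=down()
slide(x1,z+.0008,y=-.0336)
line(manip.get_position()[:2],z,rate=.02);st();release()
line([.45,-.25],.28,rate=.3)
bars()
b=cam("side")["image"][150:270,220:400,::-1];c=cam("top")["image"][165:285,150:330,::-1]
cv2.imwrite(f"pics/ins{sys.argv[1]}.png",cv2.resize(np.hstack([c,b]),None,fx=2.2,fy=2.2,interpolation=cv2.INTER_CUBIC))
E
python3 ins.py .023
```

```text
over entry t41.1 pos [ 0.4516 -0.3756  0.1999] w0.0079 g87.9 F [-0.6  0.8 -4.5]
floor at z0.0940 t44.9 pos [ 0.4519 -0.3761  0.0945] w0.0078 g88.6 F [-0.3 -2.5  1.4]
slid t48.0 pos [ 0.5525 -0.3718  0.0947] w0.0079 g88.1 F [-0.8  5.6 -2. ]
[ 0.02300322 -0.03339251]
 t48.2 pos [ 0.5526 -0.3717  0.0942] w0.0080 g88.2 F [-0.9  5.7 -1. ]
released t49.4 pos [ 0.5525 -0.3723  0.1992] w0.0298 g0.0 F [-0.3 -0.2 -0.2]
207 [(np.float64(177.5), array([0.5008, 0.0356]))]
240 [(np.float64(181.5), array([0.4267, 0.0265]))]
```

View pics/ins.023.png

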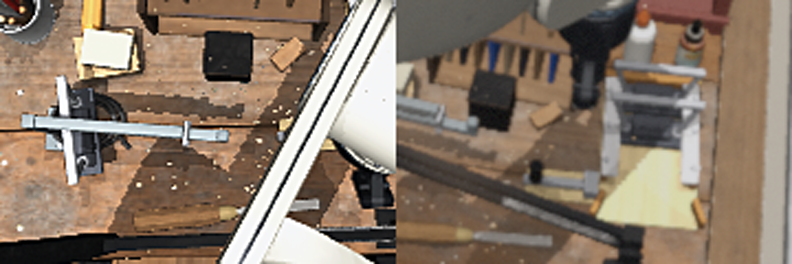

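Two weights are in. The third has been knocked and is now yawed about 0.2 rad on the hook; its bar runs (62,78)–(70,182) in the crop. I'll grip it at that angle and straighten it on the arm first.

```bash
python3 - <<'E'
from h import *
mid=np.array([.4625,.0309]); print(inv(HO,HT,mid))
grab(mid,.122)
hy=inv(HO,HT,mid)[1]-.0325
p=manip.get_position()
line(p[:2],.1448,rate=.02)
line(hk(-.050,hy),.1448,th=HT,rate=.02);st("straight")
line(hk(-.174,hy),.1448,th=HT,rate=.05);st("mouth")
lift()
E
```

```text
[-0.03622314  0.00571703]
at t52.6 pos [0.4946 0.0345 0.1435] w0.0360 g0.0 F [-0.6  0.5 -1.3]
gripped t53.0 pos [0.4946 0.0347 0.1437] w0.0081 g87.9 F [ 0.4 -0.6  5. ]
straight t54.4 pos [0.4937 0.0145 0.1448] w0.0081 g87.7 F [-0.4  0.4 -3.2]
mouth t57.0 pos [ 0.4831 -0.1092  0.1448] w0.0081 g88.2 F [-0.6 -0.2 -1.4]
lifted t57.7 pos [ 0.483  -0.1092  0.1721] w0.0079 g87.9 F [ 0.2 -0.1 -3.8]
out t58.8 pos [ 0.4765 -0.1846  0.1719] w0.0080 g87.9 F [ 0.1  0.5 -4.1]
```

```bash
python3 ins.py -.022
```

```text
over entry t62.2 pos [ 0.4516 -0.3756  0.1999] w0.0082 g87.9 F [-0.   0.1 -3. ]
floor at z0.0940 t66.1 pos [ 0.4519 -0.376   0.0944] w0.0081 g88.5 F [ 0.  -0.9  2.3]
slid t67.7 pos [ 0.508  -0.3739  0.0948] w0.0081 g88.0 F [ 0.1  0.8 -3.3]
[-0.02153509 -0.03343264]
 t68.0 pos [ 0.5081 -0.3741  0.0942] w0.0081 g88.3 F [ 0.2 -0.  -1.3]
released t69.2 pos [ 0.5075 -0.3736  0.1992] w0.0302 g0.0 F [-0.2 -0.2  0.1]
207 []
240 []
```

View pics/ins-.022.png

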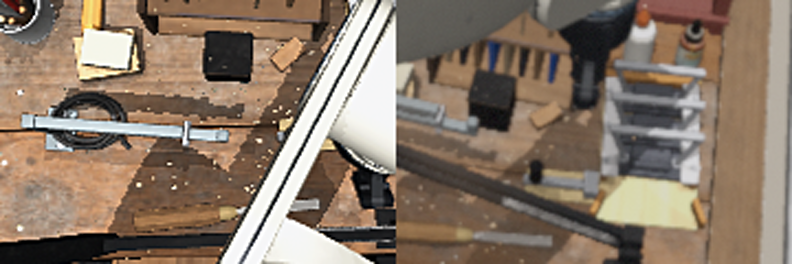

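All three are in and the hook is empty. Now I'll shut the bolt.

```bash
python3 - <<'E'
from h import *
k=np.array([.4614,-.2449]); y=np.array([-np.sin(TT),np.cos(TT)])
d=k+.0445*y
manip.move_to([*d,.20],rot(TT));manip.command_gripper(.045,40)
line(d,.046,rate=.12);manip.command_gripper(0,40);st("grip")
line(k-.003*y,.046,rate=.05);st("shut");manip.hold(.3);st()
manip.command_gripper(.045);line(manip.get_position()[:2],.20,rate=.2);st("off")
manip.set_joints([-.2,0,1.28,0,1.862,-.25])
manip.set_joints([1.1,0,1.28,0,1.862,0]);manip.hold(.5)
b=cam("side")["image"][130:270,250:400,::-1];c=cam("top")["image"][120:260,250:400,::-1]
cv2.imwrite("pics/end.png",cv2.resize(np.hstack([c,b]),None,fx=2.6,fy=2.6,interpolation=cv2.INTER_CUBIC));st()
E
```

```text
grip t72.6 pos [ 0.4587 -0.2006  0.0467] w0.0170 g38.8 F [-5.1 -0.5  7.3]
shut t73.7 pos [ 0.4614 -0.2458  0.0467] w0.0169 g39.3 F [ 2.1 13.3  9.8]
 t74.0 pos [ 0.4614 -0.2458  0.0467] w0.0169 g39.3 F [ 1.6 14.4  9.9]
off t75.3 pos [ 0.4609 -0.2479  0.1992] w0.0450 g0.0 F [ 0.3  0.1 -0.4]
 t79.8 pos [0.2102 0.4391 0.6613] w0.0455 g0.0 F [-0.3 -1.1 -0.2]
```

View pics/end.png

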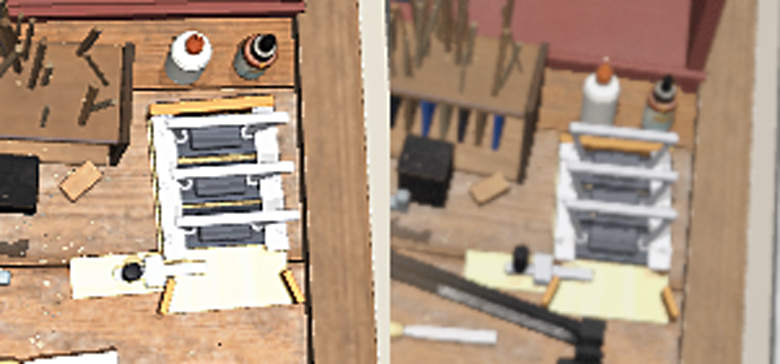

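The three weights stand upright under the lips. The bolt tip is back at its original shut pixel (column ~328), 13 N was felt at its stop, and both bottles are standing.

```bash
python3 -c "
from rig import manip
print(manip.sign_off())"
```

```text
the job is handed in; nothing more can be done
None
```

All three weights are upright in the track past the bolt, the bolt is fully shut, both bottles are standing, and the job was handed in at about 80 s.

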